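Index the lens carousel

TASK

Turn the lens carousel by gently pushing one of its arms with a fingertip until the red-rimmed lens is squarely in line with the black arrow on the base, and leave it standing there. Then press the yellow button beside it all the way down and let it go. The lenses must stay in their pockets untouched, the bottle, jar and cup must stay where they are, and the button must not be pressed before the red lens is at the arrow.

Things in the scene. Friction and masses are not known exactly. Their poses are not given: they have to be found in the camera images.
- base: fixed round base of the carousel on the table: a white plate 280 mm across and 12 mm thick, with a grey pillar 90 mm across up to z = 30 mm; origin at the centre of its underside, on the carousel's axis
- carousel: rotor: grey disc 156 mm across, z = 30 to 38 mm, turning both ways about the base's vertical axis, no stop within a full turn; stiff bearing (about 1.5 N at 100 mm from the axis), stays where left. Four black pockets (inner diameter 40 mm, walls 4 mm high) centred 52 mm from the axis on its own +x, +y, -x, -y axes. Origin on the axis at the disc's underside; its axes turn with it
- arms: hub (32 mm across, top z = 56 mm) and four radial arms fixed to the rotor at 45, 135, 225, 315 degrees from its x axis, between the pockets. Each ends in a orange block 12 mm wide, 92 to 122 mm from the axis, z = 28 to 48 mm: push it sideways about 104 mm from the axis. Beside and under it is free room down to the base plate (z = 12 mm). Origin, axes as carousel
- index (a point): where the middle of the red lens must be, seen from above: 52 mm from the axis on the line of the black arrow, z = 38 mm. The arrow lies flat on the white plate, 82 to 138 mm from the axis, its tip pointing at the axis; it does not turn with the rotor; it can stand in any direction on the far half of the base, away from the robot
- lens_red: a round test lens with a red rim and pale glass, 38 mm across, 6 mm thick, loose in one of the four pockets (any of them); origin at the centre of its underside. This is the lens to bring to the arrow
- lens_blue: a round test lens with a blue rim and pale glass, 38 mm across, 6 mm thick, loose in one of the four pockets (any of them); origin at the centre of its underside
- lens_green: a round test lens with a green rim and pale glass, 38 mm across, 6 mm thick, loose in one of the four pockets (any of them); origin at the centre of its underside
- lens_white: a round test lens with a white rim and pale glass, 38 mm across, 6 mm thick, loose in one of the four pockets (any of them); origin at the centre of its underside
- go (a joint): travel of the yellow push button in m: 0 up, 0.006 fully down; it springs back up and takes about 5 N to hold fully down
- go_top (a point): centre of the top of the yellow button cap (36 mm across), on a low grey fixed housing beside the carousel; it is pressed straight down
- spray: loose lens-cleaner bottle with a blue cap, 44 mm across, 85 mm tall, standing; bystander; origin at the centre of its underside
- jar: loose amber jar with a black lid, 66 mm across, 70 mm tall, standing; bystander; origin at the centre of its underside
- cup: loose white cup, 64 mm across, 75 mm tall, standing; bystander; origin at the centre of its underside
Mind the look-alikes: they are no part of the job. What is shaped like the lens_red but orange is not meant.

How it is judged:
By the outcome, as a careful person would: the job done as asked, in the order asked, and still so for the second after the job is handed in, with the robot touching nothing.
It also fails if it takes over 61 s, if anything falls off the work surface, if the arm or the gripper's body presses on something with over 40 N, if the wrist force passes 120 N, or if a joint passes its speed limit or range.

ROBOT

A 6-joint arm with a two-finger parallel gripper is mounted at the origin on the work surface. World frame = base frame: x ahead of the robot, y to its left, z up, the work surface at z = 0. Lengths are in m, angles in degrees, forces in N, time in s.
With the tool pointing down it reaches from about 0.375 to 0.75 m from the base axis. Payload 9 kg.
Tool frame: the origin (TCP) lies at the very end of the fingers, on their centre line; the grasp point (between the pads) lies 19 mm behind it; z points along the fingers, y is the line along which they close (so a half turn about z gives the same grasp; the last joint's range is limited). The gripper opens to 85 mm and grips with 20 to 120 N. Pads are 22 mm wide; open, the fingers measure 114 mm over their backs; the gripper's body (76 mm by 85 mm) begins 54 mm behind the grasp point. The pads swing forward as they close: fully open they stand 13 mm farther back than shut.
Start: joints at [59.605, 5.964, 5.575, 89.605, 0, 77.527], TCP at [0.185, 0.571, 0.204] pointing down, gripper open.
Joint ranges: [-171.21, 171.21], [-48.23, 106.86], [-62.78, 66.21], [-105.2, 120.99], [-86.42, 89.51], [-180, 180]. Speed limits (degrees/s): [127.2, 127.2, 147.25, 180, 180, 180].

INTERFACE

Orientations are given as [roll, pitch, yaw] about the fixed x, y, z axes, in that order (R = Rz(yaw) Ry(pitch) Rx(roll)).
In Python, from cell import manip gives the robot as it stands.
- The arm moves only by the tool jog_arm, never from a script. Its arguments are lists of equal length, an entry for each row: "slide": the shift along the tool's x, y, z in m, a list of three; "angular": the turn, a rotation vector about the tool's x, y, z in rad, a list of three. In form: {"slide": [[tx, ty, tz], ...], "angular": [[ax, ay, az], ...]}. A call has exactly 5 rows; each row shifts and turns the commanded pose from where the row before left it, along the tool's axes as they then stand; what a row does not reach is not made up. A row lasts 1/10 s, in which the tool goes at most 50 mm and 8.59 degrees, less where a joint would pass 70% of its speed; a pose out of reach is approached as far as the arm can. A call with a gripper value outside its range is refused whole. "hand" is the opening, from 0 (shut) to 1 (fully open), set as the call begins (left out, the last holds). The fingers move at their own pace and stop on an object; "squeeze" is the grip in N (left out, the last holds). Time passes only in rows, so rows that do not move let the fingers close, or fill a call up. It gives the time, the measured TCP pose, the force, the opening and the grip force at its end, in the units of the state.
- manip.sense(): the state, without advancing time (a new reading comes with each control period).
- manip.camera(name): name is "side" or "top" or "wrist"; returns a dict with "image" (420x560x3 uint8, blue, green, red), "intrinsics" (3x3 intrinsics, pixels), "extrinsics" (4x4, takes a point from camera to world coordinates). Camera axes: x right, y down, z forward; pixel columns grow to the right and rows downward; lengths in m; the calibration is good to about 2 mm. A picture is of the moment at which its call begins. There is no depth.
- manip.sign_off(): hands the job in; it is judged then, once.
Trained networks look in a picture, given as the dict that the camera call returned (one of the last four; its "shot" number tells which), for a name from the list of things; names that differ only in an ending like _2 or _b are one class to them, and where a whole thing is asked for, a point or a joint stands for the part that bears it (a point fixed in the world has none). Each returns a list of dicts, best first, with "score" (0 to 1); they miss things now and then, are a little off and sometimes report something else, mostly with a low value. They report only what shows in the picture. A call takes as long as a camera call. They do not tell look-alikes from the thing itself.
- manip.cut_out(name, picture): "region" (420x560 bool, what is visible of it).
- manip.landmark_of(name, picture): "location" ([x, y, z] in m, in the coordinates of the camera as it stood for that picture, good to about 4 mm: a listed point, or the origin of a listed thing).
The state is a dict: "time_s": time; "joints": joint angles; "qvel": joint speeds; "effort": joint torques, N m; "position": TCP position; "eef_rot": TCP orientation; "contact_force": force on the tool from outside, world axes, zero at the start; "torque": the same for the moment, N m; "finger_gap": finger opening in m; "gripper_force": force on a finger pad.
Only numpy, scipy, OpenCV 4.12 (cv2) and the standard library are available. Lean on these libraries where they do the work, as an engineer would, in place of code of your own. Each camera call takes 0.05 s, during which the arm holds its last target. There are 200 camera calls.

## Working session

There is one attempt and no reset: what is moved stays moved. The work goes in short steps, Python scripts to look and compute and a tool call to move; the robot and the scene stay as the last step left them, time stands still between calls to the robot, and variables do not carry over. Pictures are saved under pics/ and viewed, at most 10 in all, crops included, and the job is handed in when it is done.

Besides the shell and the picture viewer there is one more tool, called after "Request:" as name(argument=value, ...) on one line, values as JSON. jog_arm: Moves the arm, as the interface text tells. Its arguments: {"type":"object","properties":{"slide":{"type":"array","items":{"type":"array","items":{"type":"number"}}},"angular":{"type":"array","items":{"type":"array","items":{"type":"number"}}},"hand":{"type":"number"},"squeeze":{"type":"number"}},"required":["slide","angular"]}

```bash
mkdir -p pics; cat > h.py <<'E'
import numpy as np,cv2
from cell import manip
def pt(p,loc): return (p["extrinsics"]@np.r_[loc,1])[:3]
def ray(p,u,v,z):
    d=p["extrinsics"][:3,:3]@np.linalg.inv(p["intrinsics"])@[u,v,1]; o=p["extrinsics"][:3,3]
    return o+d*(z-o[2])/d[2]
def proj(p,w):
    c=np.linalg.inv(p["extrinsics"])@np.r_[w,1]; q=p["intrinsics"]@c[:3]; return q[:2]/q[2]
E
python3 - <<'E'
from h import *
p=manip.camera("top"); s=manip.camera("side")
cv2.imwrite("pics/top.png",p["image"]);cv2.imwrite("pics/side.png",s["image"])
for n in ["base","carousel","index","lens_red","lens_blue","lens_green","lens_white","go_top","spray","jar","cup"]:
    for nm,q in (("top",p),("side",s)):
        for r in manip.landmark_of(n,q)[:3]:
            w=pt(q,r["location"]);print(n,nm,round(r["score"],2),w.round(4),proj(q,w).round())
print(manip.sense())
E
```

```text
base side 0.94 [ 0.5681 -0.1588  0.0025] [271. 252.]
carousel top 0.6 [ 0.5666 -0.1619  0.0283] [334. 236.]
carousel side 0.56 [ 0.5666 -0.1634  0.0323] [270. 242.]
lens_red top 0.82 [ 0.5334 -0.2026  0.0389] [355. 255.]
lens_red top 0.81 [ 0.4439 -0.3539  0.002 ] [429. 314.]
lens_red top 0.7 [ 0.5551 -0.364   0.0021] [436. 255.]
lens_red side 0.62 [ 0.4441 -0.3504  0.0006] [221. 329.]
lens_red side 0.54 [ 5.563e-01 -3.615e-01  2.000e-04] [283. 324.]
lens_red side 0.44 [ 0.5365 -0.2004  0.0384] [259. 253.]
lens_blue top 0.64 [ 0.5251 -0.1255  0.0379] [313. 255.]
lens_blue side 0.57 [ 0.5279 -0.1294  0.0351] [251. 235.]
lens_green top 0.63 [ 0.5986 -0.1209  0.0345] [314. 216.]
lens_green side 0.41 [ 0.5979 -0.1253  0.038 ] [281. 228.]
lens_white top 0.63 [ 0.611  -0.195   0.0392] [354. 213.]
lens_white side 0.64 [ 0.6081 -0.193   0.0369] [292. 247.]
go_top top 0.84 [0.5603 0.1455 0.0192] [173. 222.]
go_top top 0.54 [0.7656 0.1956 0.    ] [167. 123.]
go_top side 0.62 [0.5601 0.1427 0.0231] [250. 179.]
spray top 0.63 [ 0.7573 -0.1705 -0.0054] [344. 147.]
spray side 0.56 [ 7.624e-01 -1.7
[... 309 characters left out ...]
  0.0386] [291. 246.]
{'time_s': 1.2, 'joints': array([ 5.96052943e+01,  5.96402074e+00,  5.57298597e+00,  8.96033798e+01,
       -1.03311920e-03,  7.75254613e+01]), 'qvel': array([ 0.00175288,  0.05651382, -0.03752899, -0.01806479,  0.02896057,
       -0.04835715]), 'effort': array([-5.65988503e-04, -5.56761396e+01,  5.03768814e+01,  7.61645861e-04,
       -6.28364105e-04, -2.11336101e-05]), 'position': array([0.18463997, 0.57091582, 0.20441729]), 'eef_rot': array([1.79994770e+02, 2.21520481e-03, 1.62079833e+02]), 'contact_force': array([ 0.37030668,  0.16275512, -0.14497444]), 'torque': array([-0.03525813,  0.03816782,  0.00831456]), 'gripper_force': 0.0, 'finger_gap': 0.08527183340309434}
```

View pics/top.png

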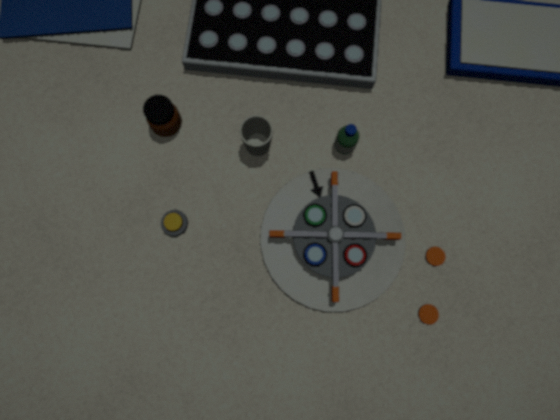

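View pics/side.png

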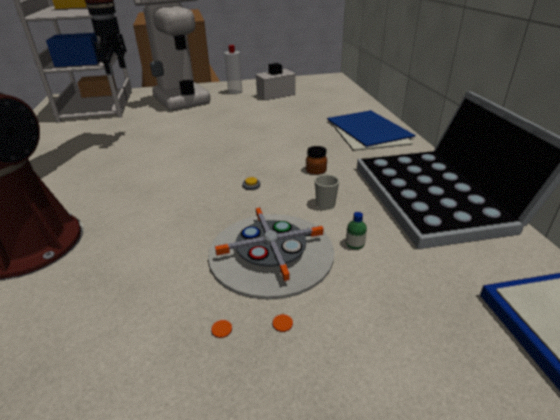

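Top view: the carousel hub is at about (336,235). The black arrow is at about (311,172)→(320,196), and the yellow button is at (173,222). Three candidates for lens_red:
- (355,255): red rim with pale glass, sitting in a pocket. This one fits.
- (435,256) and (428,314): plain orange discs on the table, so look-alikes.

I'll measure the angles and confirm the choice in a crop.

```bash
cat >> h.py <<'E'
def blobs(m,lo,hi):
    n,l,s,c=cv2.connectedComponentsWithStats(m.astype(np.uint8)); return [(c[i],s[i],l==i) for i in range(1,n) if lo<s[i,4]<hi]
E
python3 - <<'E'
from h import *
p=manip.camera("top"); im=p["image"]
r=[q for q in manip.cut_out("base",p)][:1]
if r:
    print("base cut",r[0]["score"],r[0]["region"].sum())
g=cv2.cvtColor(im,cv2.COLOR_BGR2HSV)
crop=cv2.resize(im[150:325,245:455],None,fx=3.4,fy=3.4,interpolation=cv2.INTER_CUBIC)
cv2.imwrite("pics/crop.png",cv2.convertScaleAbs(crop,alpha=1.8))
H,S,V=[g[...,i].astype(int) for i in range(3)]
roi=np.zeros(H.shape,bool);roi[160:312,255:408]=1
orange=roi&(H>=5)&(H<16)&(S>170)&(V>90)
P=[]
for c,s,_ in blobs(orange,15,400):
    w=ray(p,*c,.048);P.append(w);print("orange",c.round(1),s[4],w.round(4))
C=np.mean(P,0) ;print("C",C)
for w in P: print(np.hypot(*(w-C)[:2]),np.degrees(np.arctan2(*(w-C)[1::-1])))
red=roi&((H<6)|(H>172))&(S>130)&(V>50)
for c,s,m in blobs(red,20,900):
    w=ray(p,*c,.044);print("red",c.round(1),s[4],w.round(4),np.hypot(*(w-C)[:2]),np.degrees(np.arctan2(*(w-C)[1::-1])))
for c,s,m in blobs(roi&(V<45),15,600):
    ys,xs=np.nonzero(m); W=np.array([ray(p,x,y,.012) for x,y in zip(xs,ys)])[:,:2]
    mu=W.mean(0); d=np.linalg.svd(W-mu)[2][0]; d=d*np.sign(d@(mu-C[:2]))
    print("dark",c.round(1),s[4],mu.round(4),np.hypot(*(mu-C[:2])),"bearing",np.degrees(np.arctan2(*(mu-C[:2])[::-1])),"axis",np.degrees(np.arctan2(*d[::-1])))
E
```

```text
base cut 0.8 10354
orange [334.2 178.2] 37 [ 0.6726 -0.1508  0.048 ]
orange [276.4 232.8] 39 [ 0.5565 -0.0541  0.048 ]
orange [393.3 234.9] 38 [ 0.5768 -0.2679  0.048 ]
orange [335.5 294. ] 50 [ 0.4587 -0.1712  0.048 ]
C [ 0.56618883 -0.16097347  0.048     ]
0.10694942024508934 5.4818417073366685
0.10734814337663909 95.16036429649805
0.10745908708352594 -84.31766217802736
0.10792782103199054 -174.57760288684375
red [354.7 254.5] 118 [ 0.5334 -0.2007  0.044 ] 0.05153066814547312 -129.48142553542652
dark [315.4 185.1] 121 [ 0.6654 -0.1189] 0.10774562166201199 bearing 23.00335807335219 axis 24.082790264306787
dark [314.  216.3] 171 [ 0.6028 -0.122 ] 0.053474305886841315 bearing 46.73388985316663 axis -26.242417067734102
dark [351.1 220. ] 95 [ 0.6035 -0.1941] 0.04991823987741057 bearing -41.57135216629393 axis -116.26086781201143
dark [306.6 237.4] 18 [ 0.5601 -0.1119] 0.049487023227731956 bearing 97.06612405584796 axis 98.24997950645034
dark [324.7 239.2] 39 [ 0.5605 -0.1466] 0.01543712395858806 bearing 111.46300352814397 axis 79.08798994341106
dark [358.  238.3] 39 [ 0.5693 -0.2099] 0.048986218594441355 bearing -86.33956719983163 axis -84.51067073443289
dark [313.4 255.7] 151 [ 0.5266 -0.1281] 0.051434099516984313 bearing 140.30837739184105 axis 130.07157756443402
dark [353.4 255.8] 152 [ 0.5351 -0.2037] 0.05284997974445624 bearing -126.06859190819993 axis -41.339072571473615
```

View pics/crop.png

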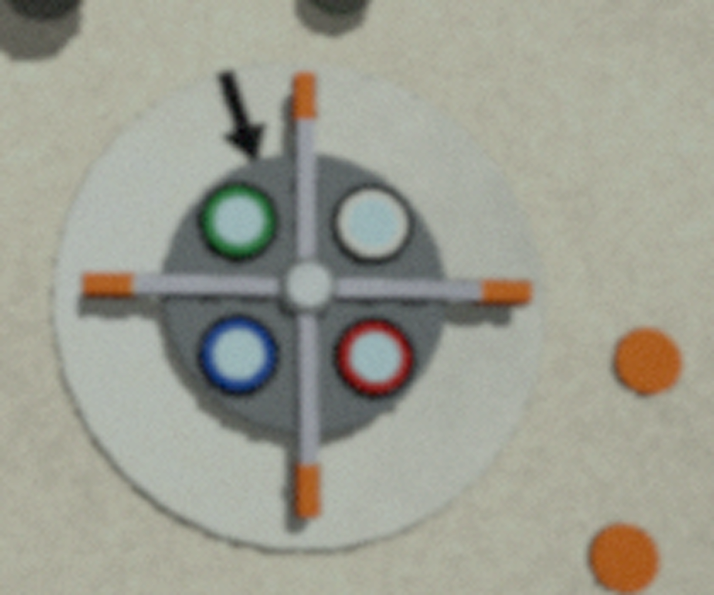

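Request:
jog_arm(slide=[[0,0,0],[0,0,0],[0,0,0],[0,0,0],[0,0,0]], angular=[[0,0,0.143],[0,0,0.143],[0,0,0.143],[0,0,0.143],[0,0,0.143]], hand=0)

```text
time_s: 1.8
position: [0.1846, 0.5709, 0.2044]
eef_rot: [180.0, -0.0, 120.8]
contact_force: [0.5, -0.7, 0.6]
finger_gap: 0.0123
gripper_force: 0.0
```

Request:
jog_arm(slide=[[0,0,0],[0,0,0],[0,0,0],[0,0,0],[0,0,0]], angular=[[0,0,0.143],[0,0,0.143],[0,0,0.143],[0,0,0.143],[0,0,0.143]])

```text
time_s: 2.3
position: [0.1846, 0.5709, 0.2044]
eef_rot: [180.0, -0.0, 79.8]
contact_force: [-0.2, 0.8, -0.3]
finger_gap: -0.0003
gripper_force: 0.0
```

The crop confirms it: the red-rimmed lens is lower right in the crop, and the two plain orange discs lie on the table. The rotor has to turn about +153° CCW. I'll push the near arm (bearing 185°) from its +y side.

Request:
jog_arm(slide=[[-0.0266,0.028,0],[-0.0266,0.028,0],[-0.0266,0.028,0],[-0.0266,0.028,0],[-0.0266,0.028,0]], angular=[[0,0,0.042],[0,0,0],[0,0,0],[0,0,0],[0,0,0]])

```text
time_s: 2.8
position: [0.2951, 0.4109, 0.2045]
eef_rot: [180.0, -0.0, 77.8]
contact_force: [-0.6, 0.5, 0.7]
finger_gap: 0.0
gripper_force: 0.0
```

Request:
jog_arm(slide=[[-0.0266,0.028,0],[-0.0266,0.028,0],[-0.0266,0.028,0],[-0.0266,0.028,0],[-0.0266,0.028,0]], angular=[[0,0,0],[0,0,0],[0,0,0],[0,0,0],[0,0,0]])

```text
time_s: 3.3
position: [0.4038, 0.2511, 0.2046]
eef_rot: [180.0, -0.0, 77.7]
contact_force: [1.5, 1.3, -0.4]
finger_gap: -0.0003
gripper_force: 0.0
```

Request:
jog_arm(slide=[[-0.0365,0.0146,0],[-0.0365,0.0146,0],[-0.0365,0.0146,0],[-0.0365,0.0146,0],[-0.0365,0.0146,0]], angular=[[0,0,0],[0,0,0],[0,0,0],[0,0,0],[0,0,0]])

```text
time_s: 3.8
position: [0.4358, 0.057, 0.2046]
eef_rot: [180.0, -0.0, 77.7]
contact_force: [0.5, 0.5, 0.2]
finger_gap: -0.0003
gripper_force: 0.0
```

Request:
jog_arm(slide=[[-0.0365,0.0146,0],[-0.0365,0.0146,0],[-0.0365,0.0146,0],[-0.0365,0.0146,0],[-0.0365,0.0146,0]], angular=[[0,0,0],[0,0,0],[0,0,0],[0,0,0],[0,0,0]])

```text
time_s: 4.3
position: [0.4683, -0.137, 0.2046]
eef_rot: [180.0, 0.0, 77.7]
contact_force: [0.3, 0.7, -0.1]
finger_gap: 0.0003
gripper_force: 0.0
```

Request:
jog_arm(slide=[[0,-0.001,0.0356],[0,-0.001,0.0356],[0,-0.001,0.0356],[0,-0.001,0.0356],[0,-0.001,0.0356]], angular=[[0,0,0],[0,0,0],[0,0,0],[0,0,0],[0,0,0]])

```text
time_s: 4.8
position: [0.4633, -0.1342, 0.0251]
eef_rot: [180.0, 0.0, 77.7]
contact_force: [0.4, 0.0, -0.2]
finger_gap: 0.0003
gripper_force: 0.0
```

```bash
python3 - <<'E'
from h import *
s=manip.sense();print(s["position"],s["eef_rot"],s["contact_force"],s["joints"])
p=manip.camera("top");c=p["image"][150:325,245:455]
a=cv2.resize(c,None,fx=2.2,fy=2.2,interpolation=cv2.INTER_CUBIC)
w=manip.camera("wrist")["image"][:, :]
w=cv2.resize(w,(int(560*a.shape[0]/420)-140,a.shape[0])) if 0 else cv2.resize(w,(336,252))
o=np.zeros((a.shape[0],a.shape[1]+336,3),np.uint8);o[:,:a.shape[1]]=a;o[:252,a.shape[1]:]=w
o=cv2.convertScaleAbs(o,alpha=1.7)
cv2.imwrite("pics/contact.png",o);print(o.shape)
E
```

```text
[ 0.46329603 -0.13416358  0.02513967] [1.79968251e+02 3.44925921e-03 7.77345596e+01] [ 0.4044177   0.02092458 -0.21607632] [-3.17420755e+01 -1.23539586e+01 -3.08574157e+01  7.14654607e+01
  7.33391525e-03  7.05233659e+01]
(385, 798, 3)
```

View pics/contact.png

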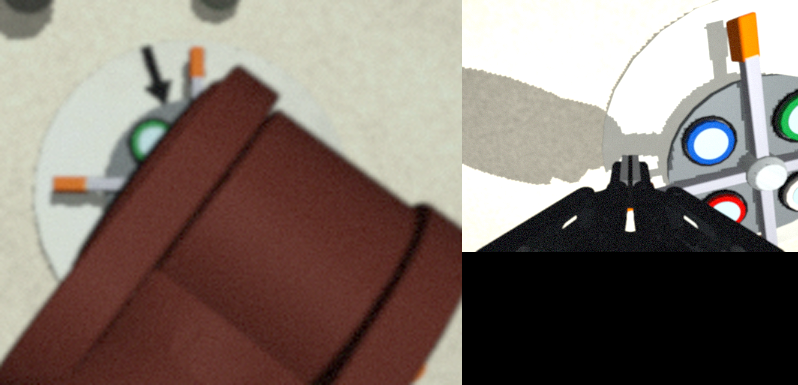

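Request:
jog_arm(slide=[[-0.0074,0.0003,0],[-0.0074,0.0003,0],[-0.0074,0.0003,0],[-0.0074,0.0003,0],[-0.0074,0.0003,0]], angular=[[0,0,-0.03],[0,0,-0.07],[0,0,-0.07],[0,0,-0.07],[0,0,-0.07]])

```text
time_s: 5.4
position: [0.4619, -0.1719, 0.0288]
eef_rot: [179.9, 0.1, 95.7]
contact_force: [-0.7, 0.2, 0.0]
finger_gap: 0.0001
gripper_force: 0.0
```

Request:
jog_arm(slide=[[-0.0074,0.0003,0],[-0.0074,0.0003,0],[-0.0074,0.0003,0],[-0.0074,0.0003,0],[-0.0074,0.0003,0]], angular=[[0,0,-0.07],[0,0,-0.07],[0,0,-0.07],[0,0,-0.07],[0,0,-0.07]])

```text
time_s: 5.9
position: [0.4721, -0.2074, 0.0288]
eef_rot: [179.9, 0.1, 115.7]
contact_force: [-0.1, 0.2, -0.2]
finger_gap: 0.0002
gripper_force: 0.0
```

```bash
python3 - <<'E'
from h import *
s=manip.sense();print(s["position"],s["eef_rot"],s["contact_force"],s["torque"])
p=manip.camera("top");c=p["image"][150:325,245:455]
a=cv2.resize(c,(400,333),interpolation=cv2.INTER_CUBIC)
w=cv2.resize(manip.camera("wrist")["image"],(400,300))
o=np.zeros((333,800,3),np.uint8);o[:,:400]=cv2.convertScaleAbs(a,alpha=1.7);o[:300,400:]=w
cv2.imwrite("pics/c2.png",o)
E
```

```text
[ 0.47207066 -0.20744544  0.02882484] [1.79938011e+02 1.16957229e-01 1.15719065e+02] [-0.11000919  0.1844872  -0.2030511 ] [0.05618596 0.03761173 0.0531574 ]
```

View pics/c2.png

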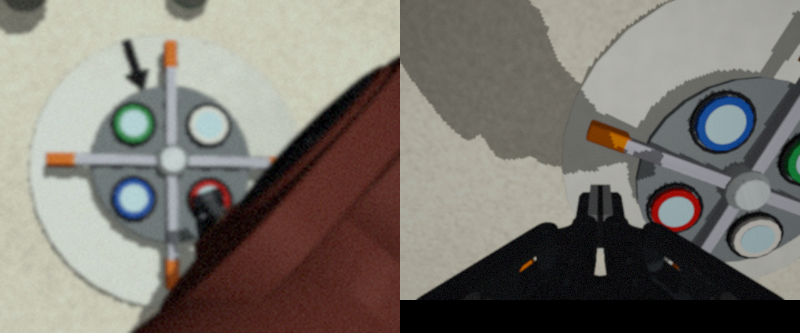

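```bash
python3 - <<'E'
from h import *
s=manip.sense();t=s["position"];print(t)
w=manip.camera("wrist");d=manip.camera("side")
print("tcp wrist",proj(w,t).round(),"side",proj(d,t).round())
C=np.array([.5662,-.161,0])
for b in (5.4,95.4,185.4,-84.6):
    q=C+[.107*np.cos(np.radians(b)),.107*np.sin(np.radians(b)),.048];print(b,proj(w,q).round(),proj(d,q).round())
a=d["image"][180:330,180:340];a=cv2.resize(a,None,fx=2.5,fy=2.5,interpolation=cv2.INTER_CUBIC)
b=cv2.resize(w["image"][100:420,130:450],(375,375))
cv2.imwrite("pics/c3.png",cv2.convertScaleAbs(np.hstack([a,b]),alpha=1.6))
E
```

```text
[ 0.47217294 -0.20775152  0.02861346]
tcp wrist [281. 249.] side [229. 263.]
5.4 [653. 322.] [316. 227.]
95.4 [625.  47.] [258. 210.]
185.4 [291. 194.] [221. 246.]
-84.6 [392. 407.] [284. 268.]
```

View pics/c3.png

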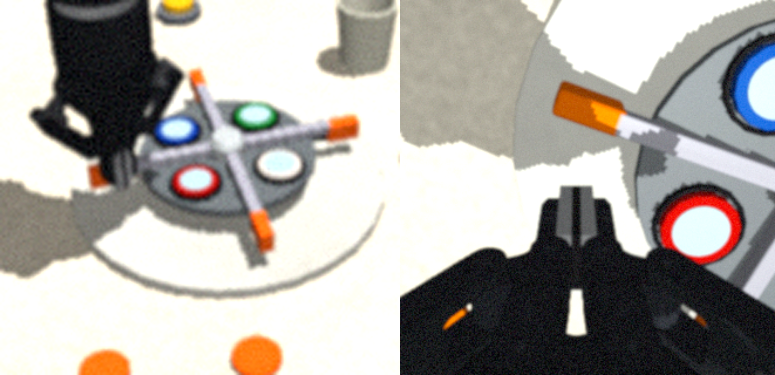

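The finger is now on the far (CCW) side of the near arm, yet the rotor hasn't moved, which makes no sense yet. I'll do a short, slow contact test back towards the arm, measuring the rotor angle numerically.

Request:
jog_arm(slide=[[0.0059,0.0002,0],[0.0059,0.0002,0],[0.0059,0.0002,0],[0.0059,0.0002,0],[0.0059,0.0002,0]], angular=[[0,0,0.056],[0,0,0.056],[0,0,0.056],[0,0,0.056],[0,0,0.056]])

```text
time_s: 6.6
position: [0.4623, -0.1778, 0.0271]
eef_rot: [180.0, 0.0, 99.3]
contact_force: [0.1, -0.1, 0.9]
finger_gap: 0.0002
gripper_force: 0.0
```

```bash
cat >> h.py <<'E'
C=np.array([.5662,-.161])
def report(save=None):
    s=manip.sense();d=s["position"][:2]-C
    print("t",s["time_s"],"pos",s["position"].round(4),"rpy",s["eef_rot"].round(2),"F",s["contact_force"].round(2),"T",s["torque"].round(2),"gap",round(s["finger_gap"],4))
    print("finger r",np.hypot(*d).round(4),"bearing",(np.degrees(np.arctan2(d[1],d[0]))%360).round(2))
    p=manip.camera("top");g=cv2.cvtColor(p["image"],cv2.COLOR_BGR2HSV)
    H,S,V=[g[...,i].astype(int) for i in range(3)]
    roi=np.zeros(H.shape,bool);roi[160:312,255:408]=1
    f=lambda c,z:(ray(p,*c,z)[:2]-C)
    for n,m,z,lo,hi in (("orange",roi&(H>=5)&(H<16)&(S>170)&(V>90),.048,15,60),("red",roi&((H<6)|(H>172))&(S>130)&(V>50),.044,70,160),("green",roi&(H>45)&(H<85)&(S>100)&(V>30),.044,70,200),("blue",roi&(H>105)&(H<130)&(S>130)&(V>30),.044,70,200)):
        for c,st,_ in blobs(m,lo,hi):
            v=f(c,z);print(n,c.round(1),st[4],"r",np.hypot(*v).round(4),"bearing",(np.degrees(np.arctan2(v[1],v[0]))%360).round(2))
    if save: cv2.imwrite(save,p["image"])
    return p
E
python3 -c "
from h import *
report()"
```

```text
t 6.6 pos [ 0.4623 -0.1778  0.0271] rpy [1.7998e+02 1.0000e-02 9.9280e+01] F [ 0.07 -0.14  0.86] T [0.   0.02 0.01] gap 0.0002
finger r 0.1052 bearing 189.18
orange [333.6 178.2] 44 r 0.1068 bearing 6.08
orange [276.1 233.5] 45 r 0.1079 bearing 95.85
green [314.5 215.4] 159 r 0.0512 bearing 51.74
blue [314.5 254.5] 155 r 0.0529 bearing 140.85
```

The side view explains it. The fingertip shows at about (229,255), while the projected TCP is at (229,263). So the tip is really some 15–20 mm higher than the reported z and passed over the block. I'll back off CW, go lower and check again.

Request:
jog_arm(slide=[[0.0088,0.0004,0],[0.0088,0.0004,0],[0.0088,0.0004,0],[0.0088,0.0004,0],[0.0088,0.0004,0]], angular=[[0,0,0.084],[0,0,0.084],[0,0,0.084],[0,0,0.084],[0,0,0.084]])

```text
time_s: 7.15
position: [0.4645, -0.1342, 0.027]
eef_rot: [180.0, 0.0, 75.2]
contact_force: [-0.2, -0.4, 0.2]
finger_gap: -0.0001
gripper_force: 0.0
```

Request:
jog_arm(slide=[[0,0,0.004],[0,0,0.004],[0,0,0.003],[0,0,0],[0,0,0]], angular=[[0,0,0],[0,0,0],[0,0,0],[0,0,0],[0,0,0]])

```text
time_s: 7.65
position: [0.4642, -0.1348, 0.0153]
eef_rot: [-180.0, -0.0, 75.5]
contact_force: [1.2, 0.7, 0.2]
finger_gap: 0.0003
gripper_force: 0.0
```

```bash
python3 - <<'E'
from h import *
report()
t=manip.sense()["position"]
w=manip.camera("wrist");d=manip.camera("side")
print("tcp wrist",proj(w,t).round(1),"side",proj(d,t).round(1), "plus20",proj(w,t+[0,0,.02]).round(1),proj(d,t+[0,0,.02]).round(1))
a=d["image"][190:290,170:270].copy();a=cv2.resize(a,None,fx=4,fy=4,interpolation=cv2.INTER_CUBIC)
b=cv2.resize(w["image"][180:340,200:360],(400,400))
cv2.imwrite("pics/c4.png",cv2.convertScaleAbs(np.hstack([a,b]),alpha=2))
E
```

```text
t 7.65 pos [ 0.4642 -0.1348  0.0153] rpy [-1.7998e+02 -1.0000e-02  7.5460e+01] F [1.15 0.67 0.24] T [ 0.05  0.01 -0.05] gap 0.0003
finger r 0.1053 bearing 165.59
orange [333.5 178.1] 43 r 0.107 bearing 6.13
orange [276.1 233.5] 45 r 0.1079 bearing 95.85
green [310.2 211.6] 80 r 0.0619 bearing 52.18
tcp wrist [280.2 248.2] side [223.4 246.6] plus20 [280.2 265.6] [222.5 239.6]
```

View pics/c4.png

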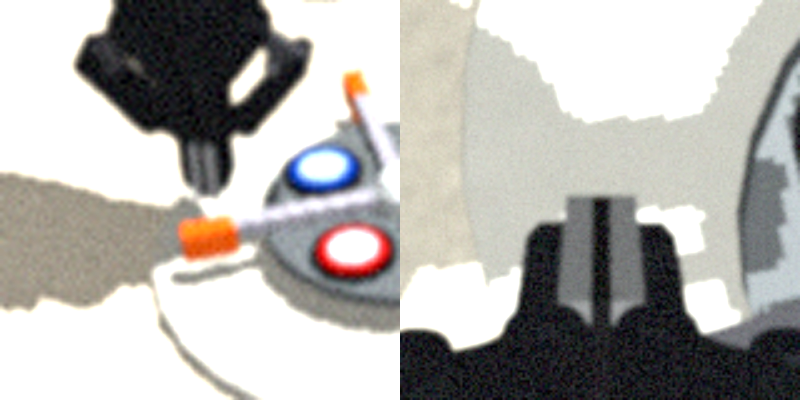

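The side image puts the tip at (222,239), which matches TCP+20 mm (222.5,239.6). The real finger ends sit about 20 mm above the reported TCP. I'll lower another 9 mm, so the tip is at about z 0.025, and push slowly with checks.

Request:
jog_arm(slide=[[0,0,0.003],[0,0,0.003],[0,0,0.003],[0,0,0],[0,0,0]], angular=[[0,0,0],[0,0,0],[0,0,0],[0,0,0],[0,0,0]])

```text
time_s: 8.3
position: [0.4643, -0.1345, 0.0062]
eef_rot: [-180.0, -0.0, 75.4]
contact_force: [0.1, -1.0, -0.8]
finger_gap: -0.0002
gripper_force: 0.0
```

Request:
jog_arm(slide=[[-0.0074,0.0003,0],[-0.0074,0.0003,0],[-0.0074,0.0003,0],[-0.0074,0.0003,0],[-0.0074,0.0003,0]], angular=[[0,0,-0.07],[0,0,-0.07],[0,0,-0.07],[0,0,-0.07],[0,0,-0.07]])

```text
time_s: 8.8
position: [0.4616, -0.1713, 0.0065]
eef_rot: [-180.0, -0.0, 95.7]
contact_force: [-0.2, 2.1, 0.3]
finger_gap: -0.0001
gripper_force: 0.9
```

```bash
python3 -c "
from h import *
report()"
```

```text
t 8.8 pos [ 0.4616 -0.1713  0.0065] rpy [-1.800e+02 -3.000e-02  9.568e+01] F [-0.19  2.14  0.26] T [ 0.31  0.09 -0.04] gap -0.0001
finger r 0.1051 bearing 185.65
orange [324.6 178.1] 49 r 0.1082 bearing 15.14
orange [276.5 242.9] 55 r 0.1084 bearing 105.08
green [311.8 218.6] 154 r 0.0512 bearing 60.82
blue [318.1 257.7] 171 r 0.053 bearing 150.22
```

Contact is real now: 2.1 N, and the rotor has turned +9.5°. I'll continue the sweep.

Request:
jog_arm(slide=[[-0.0074,0.0003,0],[-0.0074,0.0003,0],[-0.0074,0.0003,0],[-0.0074,0.0003,0],[-0.0074,0.0003,0]], angular=[[0,0,-0.07],[0,0,-0.07],[0,0,-0.07],[0,0,-0.07],[0,0,-0.07]])

```text
time_s: 9.35
position: [0.4715, -0.2067, 0.0063]
eef_rot: [-180.0, -0.0, 115.6]
contact_force: [-1.5, 0.4, 1.0]
finger_gap: 0.0001
gripper_force: 0.9
```

Request:
jog_arm(slide=[[-0.0074,0.0003,0],[-0.0074,0.0003,0],[-0.0074,0.0003,0],[-0.0074,0.0003,0],[-0.0074,0.0003,0]], angular=[[0,0,-0.07],[0,0,-0.07],[0,0,-0.07],[0,0,-0.07],[0,0,-0.07]])

```text
time_s: 9.85
position: [0.493, -0.2366, 0.0062]
eef_rot: [-180.0, -0.1, 135.7]
contact_force: [-2.7, 0.4, -0.0]
finger_gap: -0.0001
gripper_force: 0.9
```

Request:
jog_arm(slide=[[-0.0074,0.0003,0],[-0.0074,0.0003,0],[-0.0074,0.0003,0],[-0.0074,0.0003,0],[-0.0074,0.0003,0]], angular=[[0,0,-0.07],[0,0,-0.07],[0,0,-0.07],[0,0,-0.07],[0,0,-0.07]])

```text
time_s: 10.35
position: [0.5236, -0.2574, 0.0062]
eef_rot: [-180.0, -0.1, 155.7]
contact_force: [-1.8, -0.8, -0.3]
finger_gap: -0.0003
gripper_force: 0.9
```

```bash
python3 -c "
from h import *
report()"
```

```text
t 10.35 pos [ 0.5236 -0.2574  0.0062] rpy [-1.7998e+02 -5.0000e-02  1.5572e+02] F [-1.84 -0.81 -0.35] T [-0.15  0.5  -0.04] gap -0.0003
finger r 0.1053 bearing 246.17
orange [354.  181.4] 40 r 0.1078 bearing 345.22
orange [280.1 213.6] 49 r 0.1077 bearing 75.45
orange [313.7 290. ] 58 r 0.1088 bearing 164.44
red [359.9 223.3] 131 r 0.0521 bearing 300.15
green [308.8 246. ] 159 r 0.0524 bearing 120.51
blue [346.1 260.6] 164 r 0.0519 bearing 208.6
```

Request:
jog_arm(slide=[[-0.0074,0.0003,0],[-0.0074,0.0003,0],[-0.0074,0.0003,0],[-0.0074,0.0003,0],[-0.0074,0.0003,0]], angular=[[0,0,-0.07],[0,0,-0.07],[0,0,-0.07],[0,0,-0.07],[0,0,-0.07]])

```text
time_s: 10.9
position: [0.5594, -0.2663, 0.0063]
eef_rot: [-180.0, -0.0, 175.7]
contact_force: [-1.8, -1.6, -0.1]
finger_gap: 0.0
gripper_force: 0.9
```

Request:
jog_arm(slide=[[-0.0074,0.0003,0],[-0.0074,0.0003,0],[-0.0074,0.0003,0],[-0.0074,0.0003,0],[-0.0074,0.0003,0]], angular=[[0,0,-0.07],[0,0,-0.07],[0,0,-0.07],[0,0,-0.07],[0,0,-0.07]])

```text
time_s: 11.4
position: [0.5962, -0.2624, 0.0063]
eef_rot: [-180.0, -0.0, -164.2]
contact_force: [-1.1, -1.7, 0.4]
finger_gap: -0.0001
gripper_force: 0.9
```

Request:
jog_arm(slide=[[-0.0074,0.0003,0],[-0.0074,0.0003,0],[-0.0074,0.0003,0],[-0.0074,0.0003,0],[-0.0074,0.0003,0]], angular=[[0,0,-0.07],[0,0,-0.07],[0,0,-0.07],[0,0,-0.07],[0,0,-0.07]])

```text
time_s: 11.9
position: [0.6293, -0.2462, 0.0063]
eef_rot: [-180.0, -0.0, -144.2]
contact_force: [-1.2, -1.5, -1.1]
finger_gap: -0.0
gripper_force: 0.9
```

Request:
jog_arm(slide=[[-0.0064,0.0002,0],[-0.0064,0.0002,0],[-0.0064,0.0002,0],[-0.0064,0.0002,0],[0,0,0]], angular=[[0,0,-0.06],[0,0,-0.06],[0,0,-0.06],[0,0,-0.06],[0,0,0]])

```text
time_s: 12.4
position: [0.6484, -0.2281, 0.0064]
eef_rot: [180.0, 0.0, -130.5]
contact_force: [-0.8, 0.5, -0.2]
finger_gap: 0.0003
gripper_force: 0.0
```

```bash
python3 - <<'E'
from h import *
p=report(); im=p["image"]
V=cv2.cvtColor(im,cv2.COLOR_BGR2HSV)[...,2]
# arrow, subpixel weights by darkness
ys,xs=np.mgrid[168:200,304:326]; w=np.clip(85-V[168:200,304:326].astype(float),0,None)
print("V range",V[168:200,304:326].min(),np.median(V[168:200,304:326]))
W=np.array([ray(p,x,y,.012)[:2] for x,y in zip(xs.ravel(),ys.ravel())]);w=w.ravel()
r=np.hypot(*(W-C).T);w=w*(r>.084)*(r<.14)
mu=(W*w[:,None]).sum(0)/w.sum();u,_,_=np.linalg.svd(((W-mu)*w[:,None]).T@(W-mu));d=u[:,0]*np.sign(u[:,0]@(mu-C))
print("arrow mu",mu,np.hypot(*(mu-C)),"bearing",np.degrees(np.arctan2(*(mu-C)[::-1])),"axis",np.degrees(np.arctan2(*d[::-1])))
crop=cv2.resize(im[155:275,265:415],(750,600),interpolation=cv2.INTER_CUBIC)
cv2.imwrite("pics/near.png",cv2.convertScaleAbs(crop,alpha=1.8))
E
```

```text
t 12.4 pos [ 0.6484 -0.2281  0.0064] rpy [ 1.8000e+02  1.0000e-02 -1.3046e+02] F [-0.78  0.53 -0.15] T [-0.01 -0.04 -0.01] gap 0.0003
finger r 0.1061 bearing 320.78
orange [284.3 199.8] 28 r 0.1131 bearing 61.44
V range 33 61.0
arrow mu [ 0.66889057 -0.1173102 ] 0.1115981681401246 bearing 23.047371521208273 axis -19.430545496889753
```

View pics/near.png

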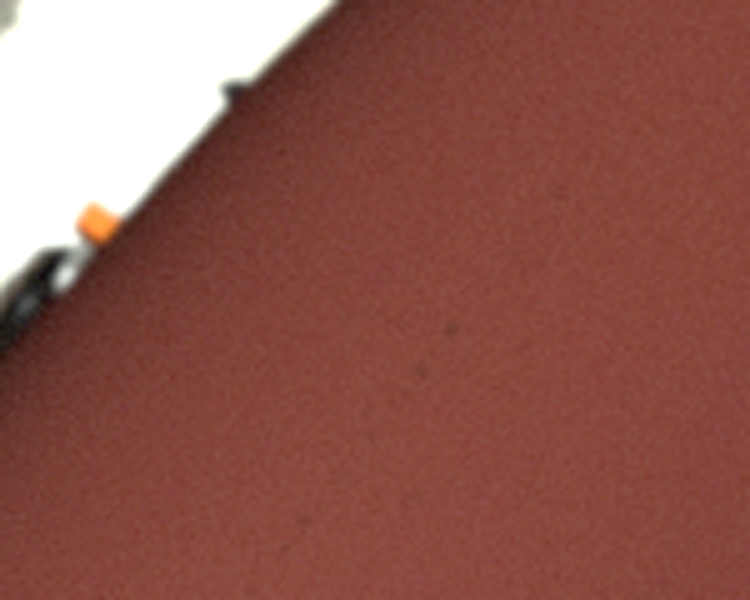

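The arm hides the carousel from the top camera. I'll push the computed remainder (about 8°), back off, rise, and move clear towards the button to check.

Request:
jog_arm(slide=[[-0.0037,0.0001,0],[-0.0037,0.0001,0],[-0.0037,0.0001,0],[-0.0037,0.0001,0],[0,0,0]], angular=[[0,0,-0.035],[0,0,-0.035],[0,0,-0.035],[0,0,-0.035],[0,0,0]])

```text
time_s: 12.95
position: [0.6571, -0.2162, 0.0064]
eef_rot: [180.0, 0.0, -122.3]
contact_force: [-0.2, -0.0, -0.2]
finger_gap: -0.0004
gripper_force: 0.0
```

Request:
jog_arm(slide=[[0.006,0,0],[0.006,0,0],[0,0,-0.05],[0,0,-0.05],[0,0,-0.05]], angular=[[0,0,0],[0,0,0],[0,0,0],[0,0,0],[0,0,0]])

```text
time_s: 13.45
position: [0.6496, -0.2273, 0.1581]
eef_rot: [180.0, 0.0, -122.5]
contact_force: [1.6, -1.1, 0.7]
finger_gap: 0.0001
gripper_force: 0.0
```

Request:
jog_arm(slide=[[-0.0252,0.0273,0],[-0.0252,0.0273,0],[-0.0252,0.0273,0],[-0.0252,0.0273,0],[-0.0252,0.0273,0]], angular=[[0,0,0],[0,0,0],[0,0,0],[0,0,0],[0,0,0]])

```text
time_s: 13.95
position: [0.602, -0.0466, 0.1565]
eef_rot: [-180.0, 0.0, -122.5]
contact_force: [0.2, 0.7, 0.2]
finger_gap: -0.0
gripper_force: 0.0
```

Request:
jog_arm(slide=[[-0.0252,0.0273,0],[-0.0252,0.0273,0],[-0.0252,0.0273,0],[-0.0252,0.0273,0],[-0.0252,0.0273,0]], angular=[[0,0,0],[0,0,0],[0,0,0],[0,0,0],[0,0,0]])

```text
time_s: 14.45
position: [0.5545, 0.133, 0.1566]
eef_rot: [-180.0, 0.0, -122.5]
contact_force: [0.6, 0.0, 0.0]
finger_gap: 0.0003
gripper_force: 0.0
```

```bash
cat > arrow.py <<'E'
from h import *
p=report(); im=p["image"]
V=cv2.cvtColor(im,cv2.COLOR_BGR2HSV)[...,2].astype(float)
for c,s,m in blobs(np.pad(V[165:203,300:330]<55,((165,217),(300,230))),15,600):
    ys,xs=np.nonzero(m); W=np.array([ray(p,x,y,.012) for x,y in zip(xs,ys)])[:,:2]
    mu=W.mean(0); d=np.linalg.svd(W-mu)[2][0]; d=d*np.sign(d@(mu-C))
    r=np.hypot(*(W-C).T)
    print("dark",c.round(1),s[4],"r",r.min().round(3),r.max().round(3),"bearing",np.degrees(np.arctan2(*(mu-C)[::-1])),"axis",np.degrees(np.arctan2(*d[::-1])))
d=manip.camera("side")
for q in (p,d):
    for n in ("index","lens_red","carousel","base","go_top"):
        for r in manip.landmark_of(n,q)[:1]:
            w=pt(q,r["location"]);v=w[:2]-C;print(n,round(r["score"],2),w.round(4),"brg",np.degrees(np.arctan2(v[1],v[0])).round(1))
crop=cv2.resize(im[155:275,265:415],(750,600),interpolation=cv2.INTER_CUBIC)
cv2.imwrite("pics/near2.png",cv2.convertScaleAbs(crop,alpha=1.8))
E
python3 arrow.py
```

```text
t 14.45 pos [0.5545 0.133  0.1566] rpy [-1.7997e+02  3.0000e-02 -1.2246e+02] F [0.58 0.01 0.05] T [-0.    0.    0.05] gap 0.0003
finger r 0.2942 bearing 92.28
orange [359.8 183.7] 38 r 0.1082 bearing 339.03
orange [282.7 207.9] 46 r 0.1077 bearing 69.15
orange [388.3 261.9] 54 r 0.1081 bearing 248.41
orange [307.9 287.1] 56 r 0.1085 bearing 158.38
red [325.4 208.3] 129 r 0.0519 bearing 24.17
green [343.6 261.5] 170 r 0.052 bearing 203.26
blue [360.6 226.9] 163 r 0.0506 bearing 292.67
dark [316.7 187.8] 155 r 0.075 0.136 bearing 22.497041019533363 axis 27.474775925483986
lens_red 0.87 [ 5.534e-01 -3.619e-01 -5.000e-04] brg -93.7
carousel 0.91 [ 0.5688 -0.1604  0.0261] brg 12.1
base 0.59 [ 0.7395  0.0081 -0.0012] brg 44.3
go_top 0.58 [0.5611 0.1457 0.0212] brg 91.0
lens_red 0.84 [ 0.4455 -0.349  -0.0015] brg -122.7
carousel 0.66 [ 0.5657 -0.1627  0.0313] brg -106.8
base 0.58 [ 0.5711 -0.1564  0.0016] brg 43.3
go_top 0.74 [ 0.7638 -0.1734 -0.0008] brg -3.6
```

View pics/near2.png

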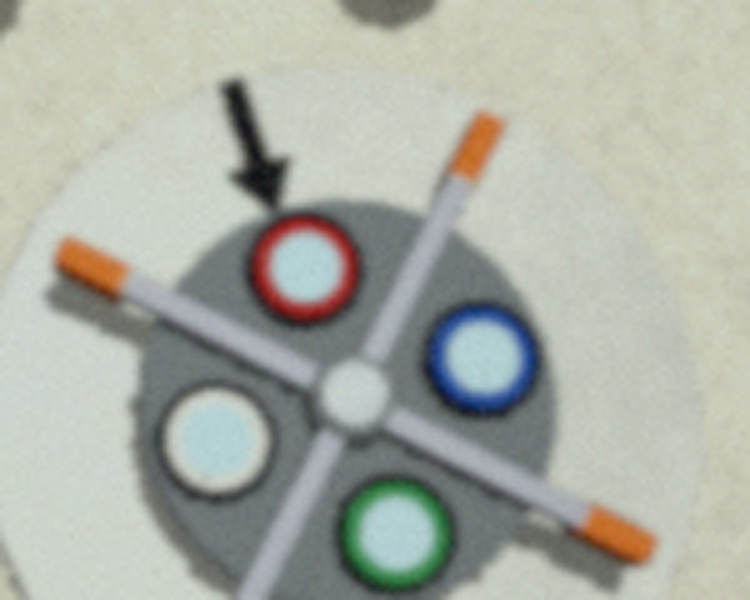

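The red lens now sits at the arrow: lens at about (305,268) in the crop, arrow tip at about (273,207). One refined arrow bearing with the plate background removed, plus a plate-centre check.

```bash
python3 - <<'E'
from h import *
p=manip.camera("top"); V=cv2.cvtColor(p["image"],cv2.COLOR_BGR2GRAY).astype(float)
# resample polar patch on plate plane z=.012
def sample(c,r,b,z=.012):
    x=c[0]+r*np.cos(b);y=c[1]+r*np.sin(b)
    q=np.array([proj(p,[i,j,z]) for i,j in zip(x.ravel(),y.ravel())]).astype(np.float32)
    return cv2.remap(V.astype(np.float32),q[:,0].reshape(r.shape).copy(),q[:,1].reshape(r.shape).copy(),cv2.INTER_LINEAR)
r,b=np.meshgrid(np.arange(.088,.136,.002),np.radians(np.arange(8,38,.25)),indexing="ij")
I=sample(C,r,b); bg=np.median(I,1,keepdims=True); w=np.clip(bg-I-8,0,None)
bb=np.degrees((w*b).sum(1)/w.sum(1))
print("per radius",np.c_[r[:,0]*1000,bb].round(1)[::3].tolist());print("mean",np.degrees((w*b).sum()/w.sum()),np.median(bb))
# plate edge: strongest gradient near r=.140 at z=.012
a=np.radians(np.arange(0,360,3));R,B=np.meshgrid(np.arange(.130,.150,.0005),a,indexing="ij")
J=sample(C,R,B); g=np.abs(np.gradient(cv2.GaussianBlur(J,(1,5),0),axis=0)); rad=R[g.argmax(0),0]
A=np.c_[np.cos(a),np.sin(a),np.ones_like(a)];k=np.abs(rad-np.median(rad))<.004
print("centre shift mm",(np.linalg.lstsq(A[k],rad[k],rcond=None)[0]*1000).round(2),k.sum())
E
```

```text
per radius [[88.0, 22.8], [94.0, 23.0], [100.0, 23.1], [106.0, 23.1], [112.0, 23.0], [118.0, 23.1], [124.0, 23.1], [130.0, 23.1], [136.0, 23.1]]
mean 23.017029340858397 23.03256603030144
centre shift mm [  0.26  -0.64 138.05] 98
```

The arrow bearing is 23.0° at every radius and the rotor pocket is at 23.7°, so they are aligned to within 0.7° (0.6 mm). Now the button at (0.5605, 0.1448), top at about z 0.021.

Request:
jog_arm(slide=[[-0.0133,0.0014,0.029],[0,0,0.029],[0,0,0.029],[0,0,0.029],[0,0,0.026]], angular=[[0,0,0],[0,0,0],[0,0,0],[0,0,0],[0,0,0]])

```text
time_s: 15.6
position: [0.5605, 0.144, 0.0129]
eef_rot: [180.0, -0.0, -122.4]
contact_force: [0.2, 0.7, 0.1]
finger_gap: -0.0002
gripper_force: 0.0
```

Request:
jog_arm(slide=[[0,0,0],[0,0,0.002],[0,0,0.002],[0,0,0.002],[0,0,0]], angular=[[0,0,0],[0,0,0],[0,0,0],[0,0,0],[0,0,0]])

```text
time_s: 16.1
position: [0.5614, 0.1442, 0.0092]
eef_rot: [-179.9, 0.0, -122.4]
contact_force: [-0.0, 0.4, -0.2]
finger_gap: 0.0001
gripper_force: 0.0
```

```bash
python3 - <<'E'
from h import *
t=manip.sense()["position"];print(t)
d=manip.camera("side");w=manip.camera("wrist")
a=cv2.resize(d["image"][130:230,200:300],(400,400),interpolation=cv2.INTER_CUBIC)
b=cv2.resize(w["image"][160:340,190:370],(400,400))
cv2.imwrite("pics/btn.png",cv2.convertScaleAbs(np.hstack([a,b]),alpha=1.7))
E
```

```text
[0.56144739 0.14417097 0.00922472]
```

View pics/btn.png

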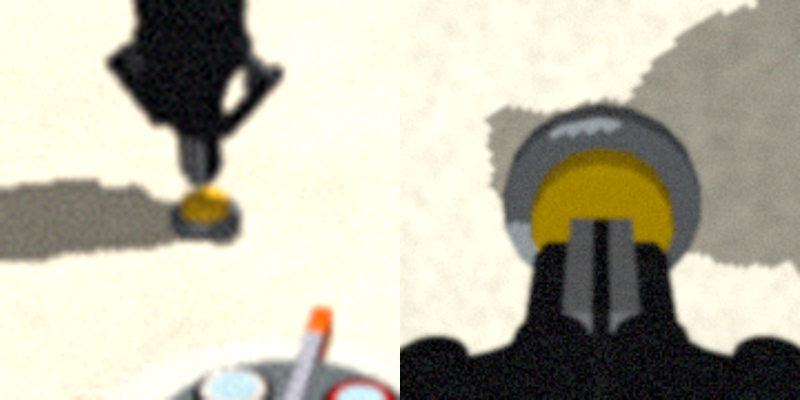

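The view shows the tip centred over the yellow cap and still a few mm above it. I'll go down gently, watching the force.

Request:
jog_arm(slide=[[0,0,0.002],[0,0,0.002],[0,0,0.002],[0,0,0.002],[0,0,0]], angular=[[0,0,0],[0,0,0],[0,0,0],[0,0,0],[0,0,0]])

```text
time_s: 16.7
position: [0.5605, 0.1441, -0.0001]
eef_rot: [180.0, -0.0, -122.4]
contact_force: [0.6, -0.3, 0.4]
finger_gap: -0.0003
gripper_force: 0.0
```

Request:
jog_arm(slide=[[0,0,0.001],[0,0,0.001],[0,0,0.001],[0,0,0],[0,0,0]], angular=[[0,0,0],[0,0,0],[0,0,0],[0,0,0],[0,0,0]])

```text
time_s: 17.2
position: [0.5609, 0.1442, -0.0026]
eef_rot: [-180.0, 0.0, -122.4]
contact_force: [0.4, 0.0, -0.1]
finger_gap: -0.0001
gripper_force: 0.0
```

Request:
jog_arm(slide=[[0,0,0.001],[0,0,0.001],[0,0,0.001],[0,0,0],[0,0,0]], angular=[[0,0,0],[0,0,0],[0,0,0],[0,0,0],[0,0,0]])

```text
time_s: 17.7
position: [0.5609, 0.1442, -0.0055]
eef_rot: [-180.0, 0.0, -122.4]
contact_force: [-0.8, -0.1, 1.3]
finger_gap: 0.0001
gripper_force: 0.8
```

Request:
jog_arm(slide=[[0,0,0.001],[0,0,0.001],[0,0,0],[0,0,0],[0,0,0]], angular=[[0,0,0],[0,0,0],[0,0,0],[0,0,0],[0,0,0]])

```text
time_s: 18.2
position: [0.561, 0.1442, -0.0075]
eef_rot: [-180.0, 0.0, -122.4]
contact_force: [-0.1, -0.7, 3.4]
finger_gap: -0.0001
gripper_force: 1.4
```

Request:
jog_arm(slide=[[0,0,0.001],[0,0,0.001],[0,0,0.001],[0,0,0],[0,0,0]], angular=[[0,0,0],[0,0,0],[0,0,0],[0,0,0],[0,0,0]])

```text
time_s: 18.7
position: [0.5609, 0.1442, -0.0105]
eef_rot: [-180.0, 0.0, -122.4]
contact_force: [-0.8, 0.6, 5.2]
finger_gap: -0.0002
gripper_force: 2.3
```

Request:
jog_arm(slide=[[0,0,0.0005],[0,0,0.0005],[0,0,0],[0,0,0],[0,0,0]], angular=[[0,0,0],[0,0,0],[0,0,0],[0,0,0],[0,0,0]])

```text
time_s: 19.2
position: [0.561, 0.1442, -0.0109]
eef_rot: [-180.0, 0.0, -122.4]
contact_force: [-3.1, -0.1, 8.9]
finger_gap: 0.0001
gripper_force: 5.0
```

The button is on its stop: the force jumped to 8.9 N and travel stalled. I'll add 0.5 mm, then release and rise.

Request:
jog_arm(slide=[[0,0,0.0005],[0,0,0],[0,0,0],[0,0,0],[0,0,0]], angular=[[0,0,0],[0,0,0],[0,0,0],[0,0,0],[0,0,0]])

```text
time_s: 19.7
position: [0.5611, 0.1442, -0.011]
eef_rot: [-180.0, 0.0, -122.4]
contact_force: [-5.5, -0.0, 14.4]
finger_gap: 0.0002
gripper_force: 7.0
```

Request:
jog_arm(slide=[[0,0,-0.004],[0,0,-0.008],[0,0,-0.04],[0,0,-0.04],[0,0,-0.03]], angular=[[0,0,0],[0,0,0],[0,0,0],[0,0,0],[0,0,0]])

```text
time_s: 20.2
position: [0.5611, 0.1441, 0.1123]
eef_rot: [-179.9, 0.0, -122.4]
contact_force: [0.9, -0.6, 0.3]
finger_gap: -0.0004
gripper_force: 0.0
```

Request:
jog_arm(slide=[[0,0,0],[0,0,0],[0,0,0],[0,0,0],[0,0,0]], angular=[[0,0,0],[0,0,0],[0,0,0],[0,0,0],[0,0,0]])

```text
time_s: 20.7
position: [0.5602, 0.1441, 0.1087]
eef_rot: [179.9, -0.1, -122.4]
contact_force: [-0.1, -0.2, -0.1]
finger_gap: -0.0
gripper_force: 0.0
```

```bash
python3 -c "
from h import *
report()
p=manip.camera('top')
for n in ('spray','jar','cup'):
    for r in manip.landmark_of(n,p)[:1]: print(n,pt(p,r['location']).round(3))"
```

```text
t 20.7 pos [0.5602 0.1441 0.1087] rpy [ 1.7991e+02 -5.0000e-02 -1.2241e+02] F [-0.11 -0.18 -0.15] T [-0.08  0.01  0.04] gap -0.0
finger r 0.3052 bearing 91.14
orange [359.7 183.7] 39 r 0.1081 bearing 339.08
orange [282.7 207.9] 46 r 0.1077 bearing 69.15
orange [388.3 261.8] 56 r 0.108 bearing 248.49
orange [307.9 287.2] 53 r 0.1087 bearing 158.49
red [325.5 208.1] 128 r 0.0521 bearing 23.78
green [343.5 261.7] 170 r 0.0522 bearing 202.92
blue [360.5 226.9] 159 r 0.0505 bearing 292.75
spray [ 0.76  -0.172 -0.004]
jar [0.764 0.198 0.001]
cup [ 0.738  0.01  -0.001]
```

Everything is in place, so I'm handing it in.

```bash
python3 -c "
from cell import manip
print(manip.sign_off())"
```

```text
the job is handed in; nothing more can be done
None
```

The job is handed in at about 21 s: the red lens stands at the arrow (within about 0.7°), the yellow button was then pressed to its stop and released, the bottle, jar and cup have not moved, and no lens was touched.

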